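# Scoop the large check-valve balls out of the sorting tray

## Robot

A 6-joint arm with a two-finger parallel gripper is mounted at the origin on the work surface. World frame = base frame: x ahead of the robot, y to its left, z up, the work surface at z = 0. Lengths are in m, angles in rad, forces in N, time in s.
With the tool pointing down it reaches from about 0.3 to 0.875 m from the base axis. Payload 4.2 kg.
Tool frame: the origin (TCP) lies midway between the tips of the shut fingers; the grasp point (between the pads) lies 19 mm behind it; z points along the fingers, y is the direction in which the jaws open and shut (so a half turn about z gives the same grasp; the last joint's range is limited). The gripper opens to 85 mm and grips with 20 to 120 N. Pads are 22 mm wide; open, the fingers measure 114 mm over their backs; the gripper's body (76 mm by 85 mm) begins 54 mm behind the grasp point. The pads swing forward as they close: fully open they stand 13 mm farther back than shut.
Start: joints at [1.245, 0.32, 1.565, -0, 1.257, -0.02], TCP at [0.173, 0.548, 0.231] pointing down, gripper open.
Joint ranges: [-3.11, 3.11], [-0.84, 2.01], [0.21, 2.61], [-1.34, 4.49], [0.05, 2.63], [-2.56, 2.56]. Speed limits (rad/s): [2.57, 2.57, 3.14, 3.14, 3.14, 3.14].

## Interface

Orientations are given as a unit quaternion [x, y, z, w].
In Python, from rig import sensors, cams, workorder gives the robot as it stands.
- The arm moves only by the tool apply_moves, never from a script. Its argument "increments" is a list of rows, each an object of numbers: "fingers": the closure, from 0 (fully open) to 1 (shut); "x", "y", "z": the shift along the tool's x, y, z in mm; "turn": the turn about the tool's z in rad. A call has 1 to 20 rows; each row shifts and turns the commanded pose from where the row before left it, along the tool's axes as they then stand; what a row does not reach is not made up. A row lasts 1/10 s, in which the tool goes at most 50 mm and 8.59 degrees, less where a joint would pass 70% of its speed; a pose out of reach is approached as far as the arm can. A call is refused whole if a number of a shift passes 50 or a number of a turn 0.15, either way. A call with a gripper value outside its range is refused whole. The fingers move at their own pace and stop on an object; "grip_force" is the grip in N (left out, the last holds). Time passes only in rows, so rows that do not move let the fingers close. It gives the time, the measured TCP pose, the force and the opening at its end, in the units of the state.
- sensors.observe(): the state, without advancing time (a new reading comes with each control period).
- cams.read_camera(name): name is "side" or "top"; returns a dict with "pixels" (420x560x3 uint8, red, green, blue), "fx", "fy", "cx", "cy" (pixels), "distortion" ([k1, k2, p1, p2, k3] as OpenCV has them; the pictures are not rectified), "R" (3x3) and "t" (3): a world point X has camera coordinates R X + t. Camera axes: x right, y down, z forward; pixel columns grow to the right and rows downward; lengths in m; the calibration is good to about 2 mm. A picture is of the moment at which its call begins. There is no depth.
- workorder.sign_off(): hands the job in, once; it reports no verdict.
The state is a dict: "t": time; "joint_pos": joint angles; "joint_velocities": joint speeds; "effort": joint torques, N m; "tcp_pos": TCP position; "tcp_rot": TCP orientation; "ft_force": force on the tool from outside, world axes, zero at the start; "ft_torque": the same for the moment, N m; "width": opening from 0.0 (shut) to 1.0 (fully open).
Only numpy, scipy, OpenCV 4.12 (cv2) and the standard library are available. Lean on these libraries where they do the work, as an engineer would, in place of code of your own. Each camera call takes 0.05 s, during which the arm holds its last target. There are 200 camera calls.

## Task

Use the slotted scoop to lift the two large steel balls out of the blue tray, letting the two small brass balls fall back through the slots into the tray, and tip the large ones into the empty yellow dish, not the red one. Then stand the scoop flat on the bench, outside the tray, as it stood at the start. Do not touch the balls with the fingers, and leave the loose brass and steel hose fittings on the bench where they are.

Things in the scene. Friction and masses are not known exactly. Their poses are not given: they have to be found in the camera images.
- scoop_grip (a point): Slotted scoop, loose, 0.2 kg, standing on the bench. Point: centre of its orange upright handle, 24 x 24 mm square, 60 to 115 mm above the underside, so the point is 85 mm up. x points to the open nose, z up. Back plate 34 mm high, 74 wide, its front face 12 mm ahead of the point; the tines run back to 19 mm behind the point. Tilted nose-up it keeps large balls, nose-down they roll out.
- scoop_tip (a point): Middle of the scoop's open nose at its underside, between the tine tips: 103 mm ahead of the handle point and 85 mm below it; same axes. The scoop's floor is four round steel tines along x, 5 mm thick, at y = -34.5, -11.5, 11.5 and 34.5 mm: slots 18 mm wide, in which large balls settle and roll along x, and through which small ones fall. Low cheeks close only the rear 35 mm.
- tray: Blue open sorting tray, fixed to the bench, outside 258 (x) x 118 (y) x 30 mm high, walls 4 mm, flat floor 4 mm thick. Origin at the centre of its underside, at bench height; x along its length, z up. All balls start in its +x half; the -x half is free for lowering the scoop.
- dish: Empty round yellow parts dish, fixed to the bench, 36 mm high, outer diameter 124 mm at the foot and 140 mm at the rim, wall 4 mm, floor 5 mm thick. Origin at the centre of its underside, at bench height. A red dish of the same shape, holding hose ends, stands next to it.
- large1_center (a point): Large bright steel check-valve ball (a keeper), 28 mm diameter, 90 g, lying loose on the tray floor. The point is the ball's centre; its axes mean nothing.
- large2_center (a point): Large bright steel check-valve ball (a keeper), 28 mm diameter, 90 g, lying loose on the tray floor. The point is the ball's centre; its axes mean nothing.
- small1_center (a point): Small brass ball (undersized), 14 mm diameter, 12 g, lying loose on the tray floor. The point is the ball's centre; its axes mean nothing.
- small2_center (a point): Small brass ball (undersized), 14 mm diameter, 12 g, lying loose on the tray floor. The point is the ball's centre; its axes mean nothing.
There are look-alikes about, which are no part of the job. There is more than one size of the part that bears scoop_grip; the job needs the smallest.

How it is judged:
By the outcome, as a careful person would: the job done as asked, in the order asked, and still so for the second after the job is handed in, with the robot touching nothing.
It also fails if it takes over 61 s, if anything falls off the work surface, if the arm or the gripper's body presses on something with over 40 N, if the wrist force passes 120 N, or if a joint passes its speed limit or range.

## Working session

There is one attempt and no reset: what is moved stays moved. The work goes in short steps, Python scripts to look and compute and a tool call to move; the robot and the scene stay as the last step left them, time stands still between calls to the robot, and variables do not carry over. Pictures are saved under pics/ and viewed, on a budget of 10 in all, crops included, one or two more only if the job needs it, and the job is handed in when it is done.

Besides the shell and the picture viewer there is one more tool, called after "Request:" as name(argument=value, ...), one argument or row to a line, values as JSON. apply_moves: Moves the arm, as the interface text tells. Its arguments: {"type":"object","properties":{"increments":{"type":"array","items":{"type":"object","properties":{"fingers":{"type":"number"},"x":{"type":"number"},"y":{"type":"number"},"z":{"type":"number"},"turn":{"type":"number"}}}},"grip_force":{"type":"number"}},"required":["increments"]}

```bash
mkdir -p pics; ls
cat > h.py <<'E'
from rig import sensors, cams, workorder
import numpy as np, cv2
from scipy.spatial.transform import Rotation as Ro
def cal(c): return np.array([[c["fx"],0,c["cx"]],[0,c["fy"],c["cy"]],[0,0,1]]),np.array(c["distortion"]),np.array(c["R"]),np.array(c["t"])
def ray(c,p):
    K,d,R,t=cal(c); u=cv2.undistortPoints(np.array([[p]],float),K,d)[0,0]
    v=R.T@np.array([u[0],u[1],1]); return -R.T@t, v/np.linalg.norm(v)
def atz(c,p,z):
    o,v=ray(c,p); return o+v*(z-o[2])/v[2]
def tri(c1,p1,c2,p2):
    o1,v1=ray(c1,p1);o2,v2=ray(c2,p2)
    s=np.linalg.lstsq(np.c_[v1,-v2],o2-o1,rcond=None)[0]
    a=o1+s[0]*v1;b=o2+s[1]*v2; return (a+b)/2,np.linalg.norm(a-b)
def proj(c,X):
    K,d,R,t=cal(c); return cv2.projectPoints(np.array(X,float).reshape(-1,1,3),cv2.Rodrigues(R)[0],t,K,d)[0][:,0]
def snap(n):
    c=cams.read_camera(n); return c,cv2.cvtColor(np.array(c["pixels"]),cv2.COLOR_RGB2BGR)
import pickle
E
python3 - <<'E'
from h import *
D={}
for n in("top","side"):
    c,im=snap(n); D[n]=c; cv2.imwrite(f"pics/{n}0.png",cv2.resize(im,(784,588),interpolation=cv2.INTER_CUBIC))
    K,d,R,t=cal(c); print(n,K[0,0],-R.T@t,R[2])
pickle.dump(D,open("c0.pkl","wb")); print(sensors.observe())
E
```

```text
pics
top 404.07794697214973 [0.36013603 0.07961505 1.08015268] [ 0.07285794 -0.0143622  -0.99723891]
side 403.3463455432107 [ 0.1997403  -0.6685974   0.54206025] [ 0.2699971   0.82187947 -0.5016131 ]
{'t': 0.1, 'joint_pos': array([ 1.24499727e+00,  3.20244514e-01,  1.56553034e+00,  1.09218669e-05,
        1.25742702e+00, -1.99958311e-02]), 'joint_velocities': array([ 0.00017775, -0.00285362, -0.00126531, -0.0005953 ,  0.00058431,
       -0.00056692]), 'effort': array([-7.48446928e-05, -4.16410518e+01, -2.34705842e+01, -6.11642150e-06,
        4.88602920e-03, -7.50357600e-06]), 'tcp_pos': array([0.17296805, 0.54792595, 0.23056721]), 'tcp_rot': array([ 1.52308149e-01,  9.88332728e-01, -7.91719756e-04, -1.43539075e-04]), 'ft_force': array([-0.12707701,  0.20609041, -0.89535729]), 'ft_torque': array([-0.00333278, -0.01217388,  0.00863367]), 'width': 0.9988121755655535}
```

View pics/top0.png

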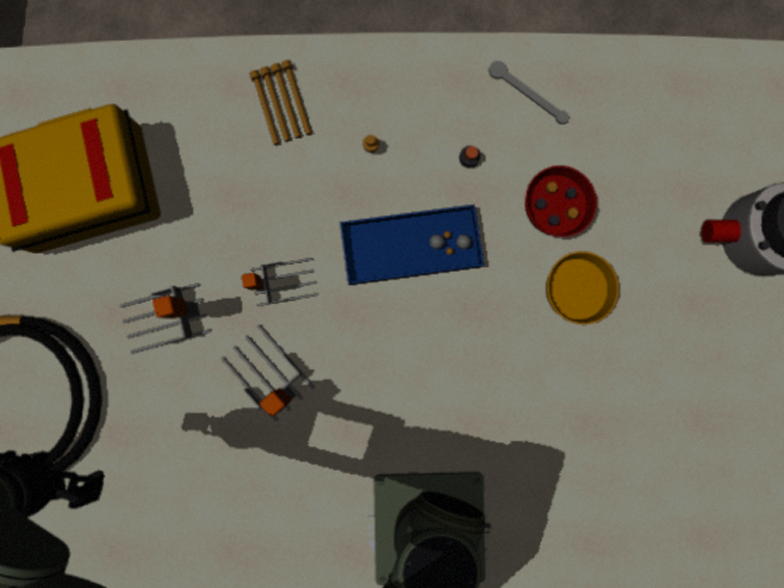

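View pics/side0.png

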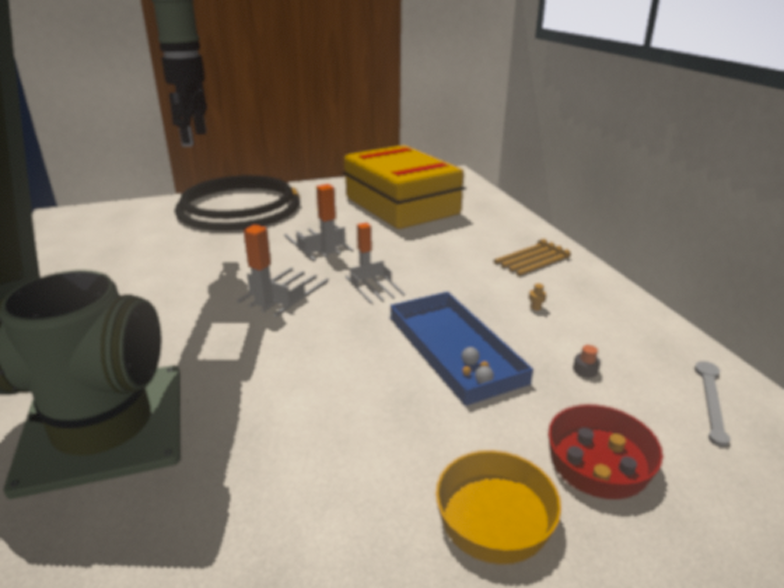

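Candidates in the top view are the orange-handled scoops at (168,305), (250,281) and (272,402). The smallest looks like (250,281), which is (364,237) in the side view. Its nose points right, toward the tray. The tray is at (415,245), with the balls at its right end. The yellow dish is at (583,288) and the red one, with hose ends in it, at (561,201). Next I'll take close crops.

Run:
```python
from h import *
D=pickle.load(open("c0.pkl","rb"))
def crop(n,x,y,w,h,s,f):
    im=cv2.cvtColor(np.array(D[n]["pixels"]),cv2.COLOR_RGB2BGR)[y:y+h,x:x+w]
    im=cv2.convertScaleAbs(cv2.resize(im,None,fx=s,fy=s,interpolation=cv2.INTER_CUBIC),alpha=1.5)
    for k in range(0,w,10): cv2.putText(im,str(x+k),(k*s,10),0,.35,(0,0,255),1); cv2.line(im,(k*s,12),(k*s,18),(0,0,255),1)
    for k in range(0,h,10): cv2.putText(im,str(y+k),(0,k*s+4),0,.35,(0,0,255),1); cv2.line(im,(24,k*s),(30,k*s),(0,0,255),1)
    cv2.imwrite(f,im)
crop("top",165,140,190,90,4,"pics/tc.png")
crop("side",235,150,150,145,4,"pics/sc.png")
```

```text
(no output)
```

View pics/tc.png

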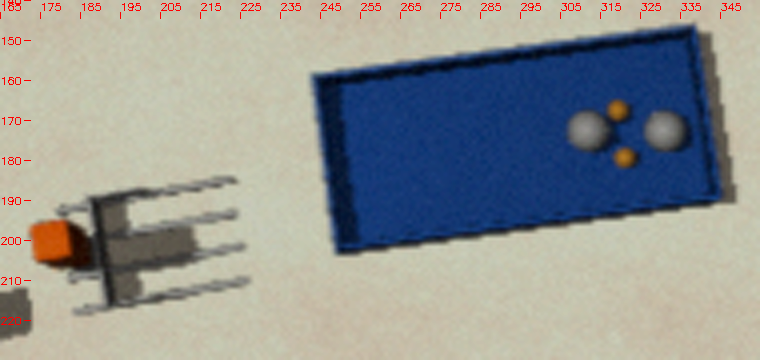

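View pics/sc.png

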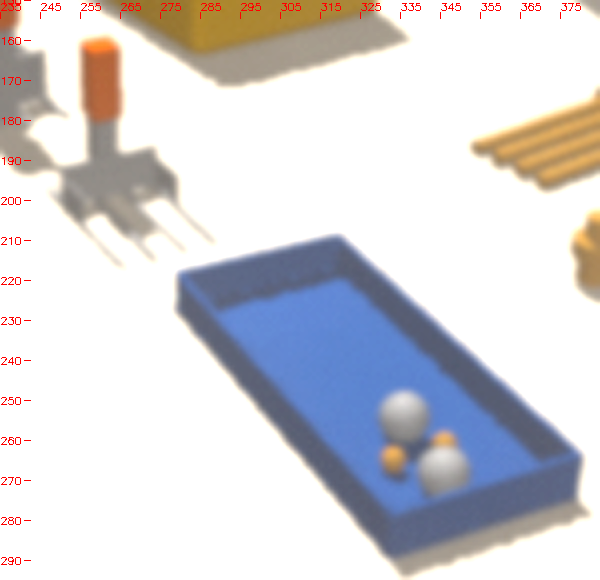

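Run:
```python
from h import *
D=pickle.load(open("c0.pkl","rb")); T,S=D["top"],D["side"]
np.set_printoptions(precision=4,suppress=True)
tc=lambda p:(165+p[0]/4-.375,140+p[1]/4-.375); sc=lambda p:(235+p[0]/4-.375,150+p[1]/4-.375)
P={'htop':((50,241),(99,45)),'t1':((236,181),(212,241)),'t2':((236,213),(183,248)),'t3':((243,246),(153,259)),'t4':((248,280),(121,265)),
'L1':((588,131),(403,417)),'L2':((665,131),(444,470)),'sA':((618,110),(444,441)),'sB':((625,157),(392,459)),
'c1':((314,75),(340,236)),'c2':((695,27),(580,458)),'c3':((720,202),(392,517)),'c4':((337,253),(179,274))}
Z={'h':.115,'t':.0025,'L':.018,'s':.011,'c':.03}
for k,(a,b) in P.items():
    X,e=tri(T,tc(a),S,sc(b)); print(k,X,round(e,4),'topZ',atz(T,tc(a),Z[k[0]])[:2],'sideZ',atz(S,sc(b),Z[k[0]])[:2])
f=lambda p:(p[0]/1.4,p[1]/1.4)
for p in((583,288),(546,288),(620,288),(583,252),(583,325),(561,201)): print('dish',atz(T,f(p),.036))
print(tri(T,f((583,288)),S,f((498,500))))
# other handles' heights
print(tri(T,f((168,305)),S,f((326,187))),tri(T,f((272,402)),S,f((257,230))))
```

```text
htop [0.4606 0.3103 0.1136] 0.0017 topZ [0.4597 0.3101] sideZ [0.4606 0.3069]
t1 [0.5096 0.2111 0.0066] 0.0005 topZ [0.5099 0.2117] sideZ [0.5122 0.2178]
t2 [0.4887 0.2113 0.0047] 0.0015 topZ [0.4883 0.2118] sideZ [0.4907 0.2148]
t3 [0.4666 0.207  0.0026] 0.0014 topZ [0.466  0.2072] sideZ [0.4674 0.2071]
t4 [0.4437 0.2036 0.004 ] 0.0015 topZ [0.4431 0.204 ] sideZ [0.4451 0.206 ]
L1 [ 0.5386 -0.0244  0.0191] 0.0017 topZ [ 0.538  -0.0242] sideZ [ 0.5402 -0.0231]
L2 [ 0.538  -0.0756  0.0207] 0.0022 topZ [ 0.5374 -0.0756] sideZ [ 0.5409 -0.0727]
sA [ 0.5535 -0.0453  0.0143] 0.002 topZ [ 0.5532 -0.0453] sideZ [ 0.5568 -0.0415]
sB [ 0.5216 -0.0493  0.0126] 0.001 topZ [ 0.5213 -0.0493] sideZ [ 0.5231 -0.0475]
c1 [0.5769 0.1565 0.0284] 0.0018 topZ [0.5757 0.1567] sideZ [0.5767 0.1539]
c2 [ 0.6061 -0.0964  0.0277] 0.0013 topZ [ 0.6049 -0.0957] sideZ [ 0.605  -0.0991]
c3 [ 0.4905 -0.1101  0.0283] 0.0051 topZ [ 0.4879 -0.1089] sideZ [ 0.4921 -0.1124]
c4 [0.4609 0.1419 0.0293] 0.0063 topZ [0.4578 0.1426] sideZ [0.4636 0.1402]
dish [ 0.4437 -0.2972  0.036 ]
dish [ 0.4446 -0.2265  0.036 ]
dish [ 0.4427 -0.3689  0.036 ]
dish [ 0.5119 -0.3002  0.036 ]
dish [ 0.3743 -0.2945  0.036 ]
dish [ 0.6101 -0.2621  0.036 ]
(array([ 0.4453, -0.2995,  0.0314]), np.float64(0.0027922740915303536))
(array([0.4166, 0.4339, 0.1543]), np.float64(0.0014414737692843413)) (array([0.2565, 0.2621, 0.1505]), np.float64(0.002578610394162889))
```

The crops agree with the choice. The middle scoop's handle top is at z≈0.114, matching the 115 mm given. The other two stand about 0.15 high, so they're the larger sizes. It has four tines, its tip is about (0.477,0.208) and its yaw is about -81°. The tray yaw is about -83.4° with its centre near (0.533,0.023).

The interface never tilts the tool, so I'll pitch the scoop in the grip by pressing it against edges. First I'll go above the handle.

Request:
apply_moves(
  increments=[
    {"turn": 0.1385,"fingers": 0},
    {"turn": 0.1385},
    {"turn": 0.1385},
    {"turn": 0.1385},
    {"turn": 0.1385},
    {"turn": 0.1385},
    {"turn": 0.1385},
    {"turn": 0.1385},
    {"x": -28,"y": 24.5},
    {"x": -28,"y": 24.5},
    {"x": -28,"y": 24.5},
    {"x": -28,"y": 24.5},
    {"x": -28,"y": 24.5},
    {"x": -28,"y": 24.5},
    {"x": -28,"y": 24.5},
    {"x": -28,"y": 24.5},
    {"x": -28,"y": 24.5},
    {"x": -28,"y": 24.5},
  ],
  grip_force=80,
)

```text
invalid input at $.increments[0]: expected keys fingers, x, y, z, turn
```

Request:
apply_moves(
  increments=[
    {"x": 0,"y": 0,"z": 0,"turn": 0.1385,"fingers": 0},
    {"x": 0,"y": 0,"z": 0,"turn": 0.1385,"fingers": 0},
    {"x": 0,"y": 0,"z": 0,"turn": 0.1385,"fingers": 0},
    {"x": 0,"y": 0,"z": 0,"turn": 0.1385,"fingers": 0},
    {"x": 0,"y": 0,"z": 0,"turn": 0.1385,"fingers": 0},
    {"x": 0,"y": 0,"z": 0,"turn": 0.1385,"fingers": 0},
    {"x": 0,"y": 0,"z": 0,"turn": 0.1385,"fingers": 0},
    {"x": 0,"y": 0,"z": 0,"turn": 0.1385,"fingers": 0},
    {"x": -28,"y": 24.5,"z": 0,"turn": 0,"fingers": 0},
    {"x": -28,"y": 24.5,"z": 0,"turn": 0,"fingers": 0},
    {"x": -28,"y": 24.5,"z": 0,"turn": 0,"fingers": 0},
    {"x": -28,"y": 24.5,"z": 0,"turn": 0,"fingers": 0},
    {"x": -28,"y": 24.5,"z": 0,"turn": 0,"fingers": 0},
    {"x": -28,"y": 24.5,"z": 0,"turn": 0,"fingers": 0},
    {"x": -28,"y": 24.5,"z": 0,"turn": 0,"fingers": 0},
    {"x": -28,"y": 24.5,"z": 0,"turn": 0,"fingers": 0},
    {"x": -28,"y": 24.5,"z": 0,"turn": 0,"fingers": 0},
    {"x": -28,"y": 24.5,"z": 0,"turn": 0,"fingers": 0},
  ],
  grip_force=80,
)

```text
t: 1.9
tcp_pos: [0.4597, 0.3088, 0.2309]
tcp_rot: [0.65, 0.76, -0.0, -0.0]
ft_force: [0.1, 0.6, -0.2]
width: 0.998
```

Request:
apply_moves(
  increments=[
    {"x": 0,"y": 0,"z": 40,"turn": 0,"fingers": 0},
    {"x": 0,"y": 0,"z": 40,"turn": 0,"fingers": 0},
    {"x": 0,"y": 0,"z": 30,"turn": 0,"fingers": 0},
    {"x": 0,"y": 0,"z": 30,"turn": 0,"fingers": 0},
    {"x": 0,"y": 0,"z": 20,"turn": 0,"fingers": 0},
    {"x": 0,"y": 0,"z": 0,"turn": 0,"fingers": 0.3},
    {"x": 0,"y": 0,"z": 0,"turn": 0,"fingers": 0.6},
    {"x": 0,"y": 0,"z": 0,"turn": 0,"fingers": 1},
    {"x": 0,"y": 0,"z": 0,"turn": 0,"fingers": 1},
    {"x": 0,"y": 0,"z": 0,"turn": 0,"fingers": 1},
    {"x": 0,"y": 0,"z": 0,"turn": 0,"fingers": 1},
    {"x": 0,"y": 0,"z": 0,"turn": 0,"fingers": 1},
    {"x": 0,"y": 0,"z": 0,"turn": 0,"fingers": 1},
  ],
  grip_force=80,
)

```text
t: 3.2
tcp_pos: [0.4598, 0.3107, 0.0725]
tcp_rot: [0.649, 0.76, 0.001, 0.0]
ft_force: [0.7, 0.3, 5.6]
width: 0.273
```

Request:
apply_moves(
  increments=[
    {"x": 0,"y": 0,"z": -10,"turn": 0,"fingers": 1},
    {"x": 0,"y": 0,"z": -20,"turn": 0,"fingers": 1},
    {"x": 0,"y": 0,"z": -25,"turn": 0.04,"fingers": 1},
    {"x": 0,"y": 0,"z": -20,"turn": 0,"fingers": 1},
    {"x": -25.5,"y": 4.6,"z": 0,"turn": 0,"fingers": 1},
    {"x": -25.5,"y": 4.6,"z": 0,"turn": 0,"fingers": 1},
    {"x": -25.5,"y": 4.6,"z": 0,"turn": 0,"fingers": 1},
    {"x": -25.5,"y": 4.6,"z": 0,"turn": 0,"fingers": 1},
    {"x": -25.5,"y": 4.6,"z": 0,"turn": 0,"fingers": 1},
    {"x": -25.5,"y": 4.6,"z": 0,"turn": 0,"fingers": 1},
    {"x": -25.5,"y": 4.6,"z": 0,"turn": 0,"fingers": 1},
    {"x": -25.5,"y": 4.6,"z": 0,"turn": 0,"fingers": 1},
    {"x": 0,"y": 0,"z": 0,"turn": 0,"fingers": 1},
    {"x": 0,"y": 0,"z": 0,"turn": 0,"fingers": 1},
  ],
  grip_force=80,
)

```text
t: 4.6
tcp_pos: [0.5186, 0.1114, 0.1461]
tcp_rot: [0.665, 0.747, -0.0, -0.001]
ft_force: [-0.5, -0.2, -1.8]
width: 0.27
```

```bash
cat >> h.py <<'E'
def crop(c,x,y,w,h,s):
    im=cv2.cvtColor(np.array(c["pixels"]),cv2.COLOR_RGB2BGR)[y:y+h,x:x+w]
    im=cv2.convertScaleAbs(cv2.resize(im,None,fx=s,fy=s,interpolation=cv2.INTER_CUBIC),alpha=1.4)
    for k in range(0,w,10): cv2.putText(im,str(x+k),(int(k*s),10),0,.35,(0,0,255),1); cv2.line(im,(int(k*s),12),(int(k*s),18),(0,0,255),1)
    for k in range(0,h,10): cv2.putText(im,str(y+k),(0,int(k*s)+4),0,.35,(0,0,255),1); cv2.line(im,(24,int(k*s)),(30,int(k*s)),(0,0,255),1)
    return im
def pair(f,tb,sb,s):
    T=cams.read_camera("top");S=cams.read_camera("side"); a=crop(T,*tb,s);b=crop(S,*sb,s)
    H=max(len(a),len(b)); g=[cv2.copyMakeBorder(i,0,H-len(i),0,0,0) for i in(a,b)]
    out=np.hstack(g); print(out.shape,a.shape[1]); cv2.imwrite(f,out); pickle.dump({"top":T,"side":S},open("c.pkl","wb"))
E
python3 -c "
from h import *
pair('pics/p5.png',(225,135,130,100),(245,150,150,145),2.8)"
```

```text
(406, 784, 3) 364
```

View pics/p5.png

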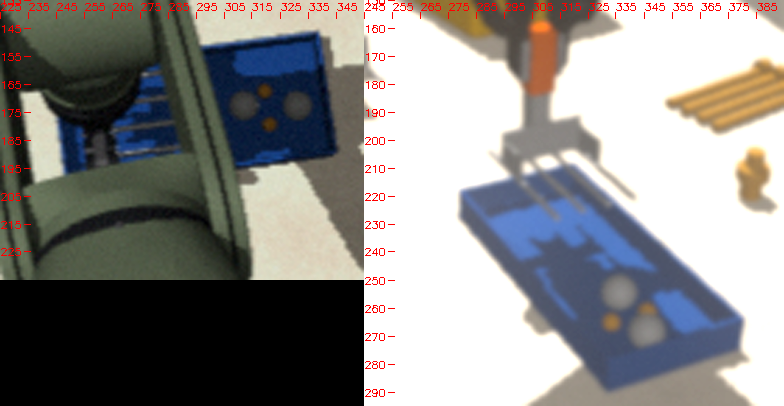

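The side view shows the scoop held over the tray with its tine tips at about (634,198), (609,207), (583,214) and (556,220). I'll compare these with a level model.

```bash
cat >> h.py <<'E'
def scoop(pos,yaw,pitch,hx=0,g=.0885):
    """model points; pos = TCP; pitch nose-up about grip point; hx = handle centre ahead of tcp; g = grip height above underside"""
    R=Ro.from_euler('ZY',[yaw,-pitch]).as_matrix()
    P=np.array([[.103,y,.0025-g] for y in(-.0345,-.0115,.0115,.0345)]+[[.012,y,.034-g] for y in(-.037,.037)]+[[0,0,.115-g],[-.019,-.0345,.0025-g]])+[hx,0,0]
    return P@R.T+np.array(pos)+[0,0,.019]
E
python3 - <<'E'
from h import *
np.set_printoptions(precision=1,suppress=True)
S=pickle.load(open("c.pkl","rb"))["side"]; o=sensors.observe(); q=o['tcp_rot']; x=Ro.from_quat(q).as_matrix()[:,0]; yaw=np.arctan2(-x[1],-x[0]); print(np.degrees(yaw),o['tcp_pos'])
px=lambda X: (proj(S,X)-[245,150])*2.8+[364,0]
for p in(-3,0,3):
  for hx in(-.003,.003): print(p,hx,px(scoop(o['tcp_pos'],yaw,np.radians(p),hx)).tolist().__repr__() if 0 else px(scoop(o['tcp_pos'],yaw,np.radians(p),hx)).round().astype(int).tolist())
E
```

```text
-83.27242815822986 [0.5 0.1 0.1]
-3 -0.003 [[550, 216], [576, 209], [601, 203], [626, 197], [497, 126], [576, 109], [536, 23], [482, 140]]
-3 0.003 [[554, 220], [580, 213], [605, 207], [630, 201], [500, 130], [579, 113], [540, 26], [485, 144]]
0 -0.003 [[553, 213], [579, 207], [605, 200], [630, 194], [499, 127], [577, 110], [535, 23], [484, 144]]
0 0.003 [[557, 217], [583, 210], [609, 204], [634, 198], [502, 130], [581, 113], [539, 25], [487, 147]]
3 -0.003 [[556, 210], [582, 204], [608, 197], [633, 191], [500, 128], [579, 111], [534, 22], [487, 147]]
3 0.003 [[560, 214], [586, 207], [612, 200], [637, 194], [503, 131], [583, 114], [538, 25], [490, 150]]
```

Request:
apply_moves(
  increments=[
    {"x": 0,"y": 1,"z": 20,"turn": 0,"fingers": 1},
    {"x": 0,"y": 0,"z": 25,"turn": 0,"fingers": 1},
    {"x": 0,"y": 0,"z": 15,"turn": 0,"fingers": 1},
    {"x": 0,"y": 0,"z": 6,"turn": 0,"fingers": 1},
    {"x": 0,"y": 0,"z": 2,"turn": 0,"fingers": 1},
    {"x": 0,"y": 0,"z": 0,"turn": 0,"fingers": 1},
    {"x": 0,"y": 0,"z": 0,"turn": 0,"fingers": 1},
  ],
  grip_force=80,
)

```text
t: 5.4
tcp_pos: [0.5209, 0.1122, 0.0792]
tcp_rot: [0.664, 0.747, 0.001, 0.0]
ft_force: [-0.2, 0.6, -1.7]
width: 0.275
```

Request:
apply_moves(
  increments=[
    {"x": 0,"y": 0,"z": 1,"turn": 0,"fingers": 1},
    {"x": 0,"y": 0,"z": 1,"turn": 0,"fingers": 1},
    {"x": 0,"y": 0,"z": 0,"turn": 0,"fingers": 1},
  ],
)

```text
t: 5.7
tcp_pos: [0.5204, 0.1119, 0.0766]
tcp_rot: [0.665, 0.747, 0.0, 0.0]
ft_force: [-0.5, -0.1, -2.0]
width: 0.27
```

```bash
python3 -c "
from h import *
for i in range(2):
  o=sensors.observe(); print(o['tcp_pos'],o['ft_force'])"
```

```text
[0.5204425  0.11190928 0.07656548] [-0.48728454 -0.07411756 -2.01251698]
[0.5204425  0.11190928 0.07656548] [-0.48728454 -0.07411756 -2.01251698]
```

Request:
apply_moves(
  increments=[
    {"x": 0,"y": 0,"z": 1,"turn": 0,"fingers": 1},
    {"x": 0,"y": 0,"z": 0,"turn": 0,"fingers": 1},
  ],
)

```text
t: 5.9
tcp_pos: [0.5206, 0.112, 0.0764]
tcp_rot: [0.665, 0.747, 0.0, 0.0]
ft_force: [-0.8, 0.7, 5.9]
width: 0.269
```

Request:
apply_moves(
  increments=[
    {"x": -6,"y": 0,"z": -0.3,"turn": 0,"fingers": 1},
    {"x": -6,"y": 0,"z": 0,"turn": 0,"fingers": 1},
    {"x": -6,"y": 0,"z": 0,"turn": 0,"fingers": 1},
    {"x": -6,"y": 0,"z": 0,"turn": 0,"fingers": 1},
    {"x": -6,"y": 0,"z": 0,"turn": 0,"fingers": 1},
    {"x": -6,"y": 0,"z": 0,"turn": 0,"fingers": 1},
    {"x": -6,"y": 0,"z": 0,"turn": 0,"fingers": 1},
    {"x": -6,"y": 0,"z": 0,"turn": 0,"fingers": 1},
    {"x": -6,"y": 0,"z": 0,"turn": 0,"fingers": 1},
    {"x": -6,"y": 0,"z": 0,"turn": 0,"fingers": 1},
    {"x": -6,"y": 0,"z": 0,"turn": 0,"fingers": 1},
    {"x": -6,"y": 0,"z": 0,"turn": 0,"fingers": 1},
    {"x": -6,"y": 0,"z": 0,"turn": 0,"fingers": 1},
    {"x": 0,"y": 0,"z": 0,"turn": 0,"fingers": 1},
  ],
)

```text
t: 7.3
tcp_pos: [0.5304, 0.034, 0.0765]
tcp_rot: [0.665, 0.747, 0.001, 0.001]
ft_force: [1.0, 1.6, 6.1]
width: 0.27
```

```bash
python3 -c "
from h import *
pair('pics/p6.png',(235,135,120,80),(285,190,110,110),3.4)"
```

```text
(374, 782, 3) 408
```

View pics/p6.png

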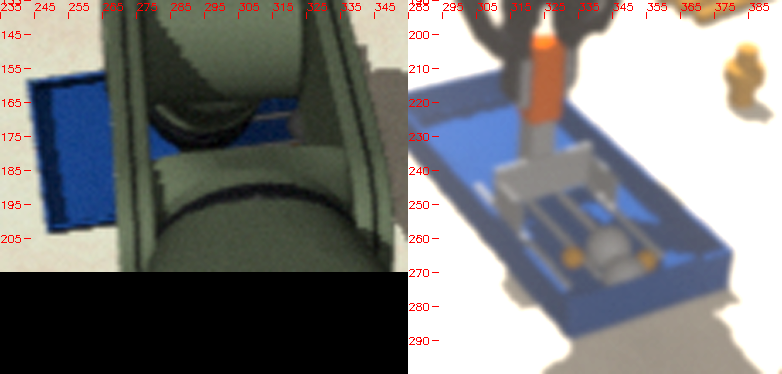

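```bash
cat >> h.py <<'E'
def tr(X):
    r=np.array(X)[:2]-[.533,.023]; return np.round(1e3*np.array([.1158*r[0]-.9933*r[1],.9933*r[0]+.1158*r[1]]),1)
E
python3 - <<'E'
from h import *
S=pickle.load(open("c.pkl","rb"))["side"]
f=lambda p:(285+(p[0]-408)/3.4,190+p[1]/3.4)
for n,p,z in(('L1',(610,245),.018),('L2',(625,271),.018),('sB',(573,257),.011),('sA',(647,260),.011),('tip1',(570,289),.0065),('tip4',(661,252),.0065)): print(n,tr(atz(S,f(p),z)))
print('tcp',tr(sensors.observe()['tcp_pos']))
for n,z in(('L1',.018),('L2',.018),('sA',.011),('sB',.011)):
  P={'L1':(335.4,253.9),'L2':(345.6,267.1),'sA':(345.6,259.9),'sB':(332.6,264.4)}[n]; print('before',n,tr(atz(pickle.load(open("c0.pkl","rb"))["side"],P,z)))
E
```

```text
L1 [80.   3.9]
L2 [106.1  -1.9]
sB [ 73.3 -18.5]
sA [95.3 22.3]
tip1 [ 95.1 -33.4]
tip4 [87.4 38.8]
tcp [-11.3  -1.3]
before L1 [46.7  1.8]
before L2 [95.9 -3.2]
before sA [66.9 16. ]
before sB [ 68.9 -18.1]
```

Request:
apply_moves(
  increments=[
    {"x": -5,"y": 0,"z": 0,"turn": 0,"fingers": 1},
    {"x": -5,"y": 0,"z": 0,"turn": 0,"fingers": 1},
    {"x": -5,"y": 0,"z": 0,"turn": 0,"fingers": 1},
    {"x": -4,"y": 0,"z": 0,"turn": 0,"fingers": 1},
    {"x": 0,"y": 0,"z": 0,"turn": 0,"fingers": 1},
  ],
)

```text
t: 7.9
tcp_pos: [0.5328, 0.0162, 0.0766]
tcp_rot: [0.665, 0.747, 0.002, 0.0]
ft_force: [0.9, 6.7, 6.2]
width: 0.274
```

Request:
apply_moves(
  increments=[
    {"x": -3,"y": 0,"z": 0,"turn": 0,"fingers": 1},
    {"x": -3,"y": 0,"z": 0,"turn": 0,"fingers": 1},
    {"x": 0,"y": 0,"z": 0,"turn": 0,"fingers": 1},
  ],
)

```text
t: 8.2
tcp_pos: [0.5334, 0.01, 0.0766]
tcp_rot: [0.665, 0.747, 0.002, 0.0]
ft_force: [0.9, 5.0, 5.8]
width: 0.272
```

```bash
python3 -c "
from h import *
pair('pics/p7.png',(300,135,30,50),(285,190,110,110),5)
print(tr(sensors.observe()['tcp_pos']))"
```

```text
(550, 700, 3) 150
[13.  -1.2]
```

View pics/p7.png

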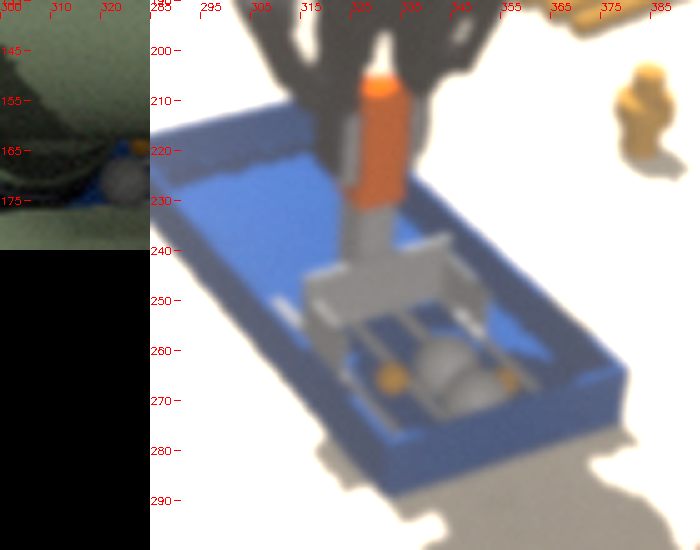

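Request:
apply_moves(
  increments=[
    {"x": -2,"y": 0,"z": 0,"turn": 0,"fingers": 1},
    {"x": 0,"y": 0,"z": -10,"turn": 0,"fingers": 1},
    {"x": 0,"y": 0,"z": -14,"turn": 0,"fingers": 1},
    {"x": 0,"y": 0,"z": -10,"turn": 0,"fingers": 1},
    {"x": -7,"y": 0,"z": 0,"turn": 0,"fingers": 1},
    {"x": -8,"y": 0,"z": 2,"turn": 0,"fingers": 1},
    {"x": 0,"y": 0,"z": 6,"turn": 0,"fingers": 1},
    {"x": 0,"y": 0,"z": 4,"turn": 0,"fingers": 1},
  ],
  grip_force=80,
)

```text
t: 9.1
tcp_pos: [0.5354, -0.0069, 0.0983]
tcp_rot: [0.665, 0.747, 0.001, 0.0]
ft_force: [0.5, 6.3, 11.9]
width: 0.271
```

Request:
apply_moves(
  increments=[
    {"x": 0,"y": 0,"z": 4,"turn": 0,"fingers": 1},
    {"x": 0,"y": 0,"z": 4,"turn": 0,"fingers": 1},
    {"x": 0,"y": 0,"z": 3,"turn": 0,"fingers": 1},
  ],
  grip_force=60,
)

```text
t: 9.4
tcp_pos: [0.5362, -0.0047, 0.089]
tcp_rot: [0.665, 0.747, 0.003, 0.0]
ft_force: [-1.1, 16.0, 18.1]
width: 0.27
```

```bash
python3 -c "
from h import *
pair('pics/p8.png',(300,135,30,50),(285,180,110,110),5)
print(tr(sensors.observe()['tcp_pos']))"
```

```text
(550, 700, 3) 150
[28.2  0. ]
```

View pics/p8.png

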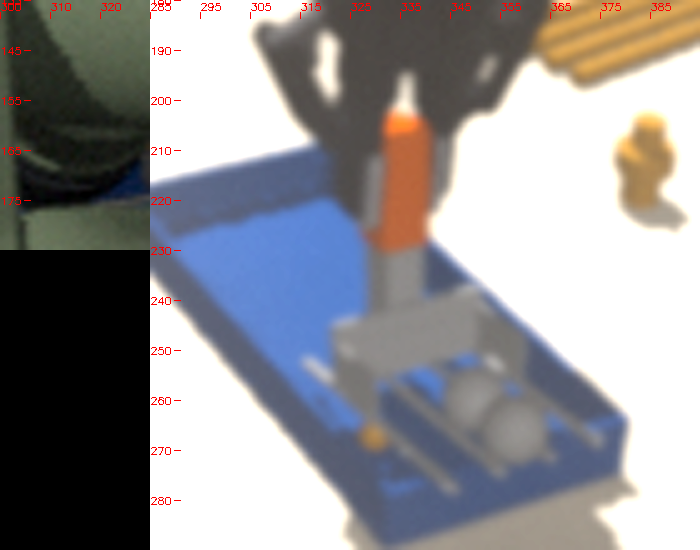

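Request:
apply_moves(
  increments=[
    {"x": 0,"y": 0,"z": -8,"turn": 0,"fingers": 1},
    {"x": 0,"y": 0,"z": -15,"turn": 0,"fingers": 1},
    {"x": 0,"y": 0,"z": -20,"turn": 0,"fingers": 1},
    {"x": 0,"y": 0,"z": -20,"turn": 0,"fingers": 1},
    {"x": 0,"y": 0,"z": -10,"turn": 0,"fingers": 1},
    {"x": 0,"y": 0,"z": 0,"turn": 0,"fingers": 1},
    {"x": 0,"y": 0,"z": 0,"turn": 0,"fingers": 1},
  ],
  grip_force=80,
)

```text
t: 10.2
tcp_pos: [0.5334, -0.0074, 0.1585]
tcp_rot: [0.665, 0.747, -0.001, -0.001]
ft_force: [0.2, 0.0, -3.9]
width: 0.273
```

```bash
python3 -c "
from h import *
pair('pics/p9.png',(240,140,105,70),(285,140,110,150),3.6)
o=sensors.observe(); print(tr(o['tcp_pos']))
S=pickle.load(open('c.pkl','rb'))['side'];x=Ro.from_quat(o['tcp_rot']).as_matrix()[:,0]; yaw=np.arctan2(-x[1],-x[0])
for p in(4,7,10): print(p,((proj(S,scoop(o['tcp_pos'],yaw,np.radians(p),.004))-[285,140])*3.6+[378,0]).round().astype(int).tolist())
"
```

```text
(540, 774, 3) 378
[30.2 -3.2]
4 [[603, 402], [640, 392], [676, 381], [711, 371], [512, 278], [623, 251], [563, 125], [488, 303]]
7 [[608, 397], [645, 386], [681, 376], [717, 365], [515, 279], [626, 252], [561, 124], [492, 308]]
10 [[613, 391], [650, 380], [687, 369], [723, 359], [517, 279], [629, 252], [560, 123], [496, 312]]
```

View pics/p9.png

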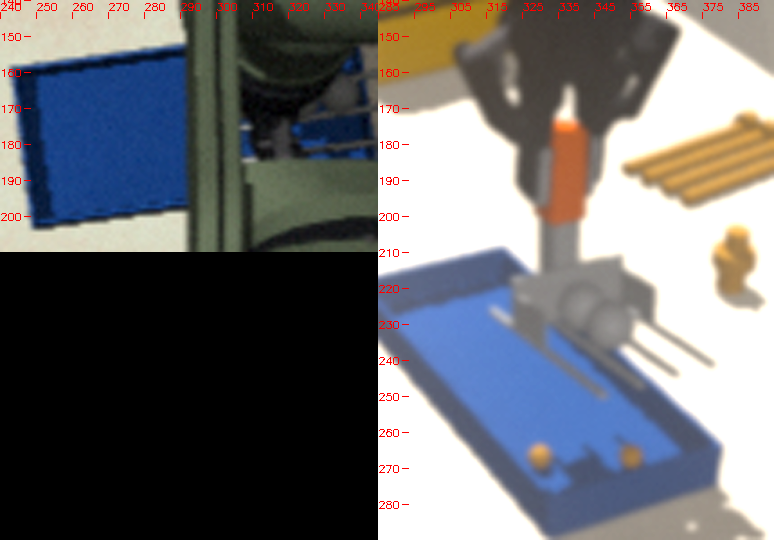

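Scooped cleanly. The side view shows both large balls against the back plate, nose up about 7°. Both brass balls are back on the tray floor at (540,456) and (630,456), and the wrist force matches the scoop plus both large balls. Now I'll carry it to the yellow dish, keeping the deceleration gentle.

Request:
apply_moves(
  increments=[
    {"x": -5,"y": -2.7,"z": 0,"turn": 0,"fingers": 1},
    {"x": -10,"y": -5.5,"z": 0,"turn": 0,"fingers": 1},
    {"x": -15,"y": -8.2,"z": 0,"turn": 0,"fingers": 1},
    {"x": -20,"y": -10.9,"z": 0,"turn": 0,"fingers": 1},
    {"x": -24,"y": -13.1,"z": 0,"turn": 0,"fingers": 1},
    {"x": -24,"y": -13.1,"z": 0,"turn": 0,"fingers": 1},
    {"x": -24,"y": -13.1,"z": 0,"turn": 0,"fingers": 1},
    {"x": -24,"y": -13.1,"z": 0,"turn": 0,"fingers": 1},
    {"x": -22,"y": -12,"z": 0,"turn": 0,"fingers": 1},
    {"x": -18,"y": -9.8,"z": 0,"turn": 0,"fingers": 1},
    {"x": -14,"y": -7.6,"z": 0,"turn": 0,"fingers": 1},
    {"x": -10,"y": -5.5,"z": 0,"turn": 0,"fingers": 1},
    {"x": -7,"y": -3.8,"z": 0,"turn": 0,"fingers": 1},
    {"x": -4,"y": -2.2,"z": 0,"turn": 0,"fingers": 1},
    {"x": -2,"y": -1.1,"z": 0,"turn": 0,"fingers": 1},
    {"x": -1.6,"y": -0.9,"z": 5,"turn": 0,"fingers": 1},
    {"x": 0,"y": 0,"z": 12,"turn": 0,"fingers": 1},
    {"x": 0,"y": 0,"z": 10,"turn": 0,"fingers": 1},
    {"x": 0,"y": 0,"z": 4,"turn": 0,"fingers": 1},
    {"x": 0,"y": 0,"z": 0,"turn": 0,"fingers": 1},
  ],
  grip_force=80,
)

```text
t: 12.3
tcp_pos: [0.4381, -0.2441, 0.1273]
tcp_rot: [0.664, 0.747, -0.0, -0.001]
ft_force: [0.8, -0.3, -3.7]
width: 0.273
```

```bash
python3 -c "
from h import *
pair('pics/p10.png',(330,150,130,100),(270,210,130,200),2.8)
o=sensors.observe(); print(o['tcp_pos'],o['ft_force'])
"
```

```text
(560, 728, 3) 364
[ 0.43889602 -0.2446031   0.12851597] [-0.87941954  0.2376626  -3.00925175]
```

View pics/p10.png

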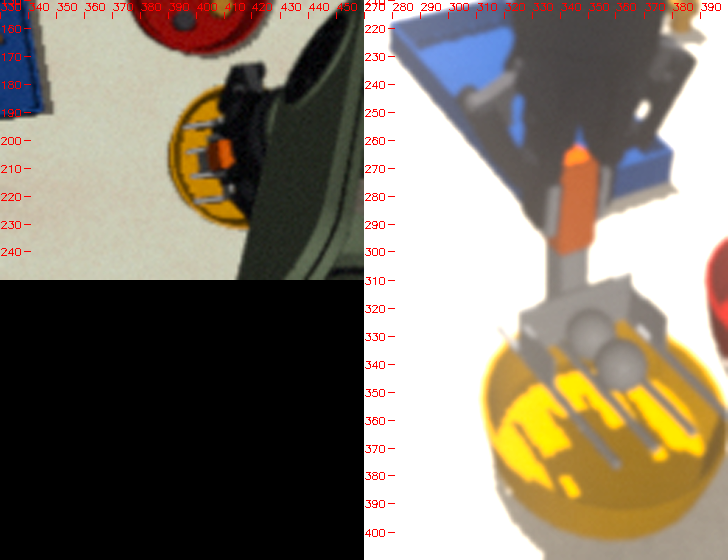

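Both balls are still seated, at side (590,332) and (620,363), with the tines over the yellow dish. I'll check where the heel is relative to the near rim.

Run:
```python
from h import *
c=pickle.load(open("c.pkl","rb"));T,S=c["top"],c["side"]
f=lambda p:(330+p[0]/2.8,150+p[1]/2.8); g=lambda p:(270+(p[0]-364)/2.8,210+p[1]/2.8)
for p in((183,127),(187,152),(190,203)): print('heel top',atz(T,f(p),.053))
print('heel side',atz(S,g((502,328)),.053)); 
for p in((170,155),(178,115),(200,225)): print('rim top',atz(T,f(p),.036))
o=sensors.observe()
for p in(5,7,9): print(p,((proj(S,scoop(o['tcp_pos'],np.radians(-83.4),np.radians(p),.004))-[270,210])*2.8+[364,0]).round().astype(int).tolist())
```

```text
heel top [ 0.46990883 -0.23654624  0.053     ]
heel top [ 0.44670918 -0.2394183   0.053     ]
heel top [ 0.39966892 -0.24050232  0.053     ]
heel side [ 0.40777683 -0.24231422  0.053     ]
rim top [ 0.44554495 -0.22840407  0.036     ]
rim top [ 0.48310663 -0.23744159  0.036     ]
rim top [ 0.3796361  -0.25458123  0.036     ]
5 [[617, 469], [656, 453], [693, 436], [730, 421], [520, 310], [634, 270], [572, 155], [496, 319]]
7 [[621, 468], [660, 451], [698, 435], [734, 419], [522, 311], [636, 271], [571, 154], [498, 323]]
9 [[625, 466], [664, 450], [702, 433], [739, 417], [524, 312], [638, 272], [570, 153], [501, 326]]
```

Request:
apply_moves(
  increments=[
    {"x": 2,"y": 0,"z": 2,"turn": 0,"fingers": 1},
    {"x": 3,"y": 0,"z": 5,"turn": 0,"fingers": 1},
    {"x": 3,"y": 0,"z": 6,"turn": 0,"fingers": 1},
    {"x": 1,"y": 0,"z": 4,"turn": 0,"fingers": 1},
    {"x": 0,"y": 0,"z": 2,"turn": 0,"fingers": 1},
    {"x": 0,"y": 0,"z": 1,"turn": 0,"fingers": 1},
  ],
  grip_force=30,
)

```text
t: 13.0
tcp_pos: [0.4374, -0.2355, 0.1084]
tcp_rot: [0.665, 0.747, -0.0, -0.0]
ft_force: [-1.6, 1.3, 1.3]
width: 0.269
```

Request:
apply_moves(
  increments=[
    {"x": -1,"y": 0,"z": 1.5,"turn": 0,"fingers": 1},
    {"x": -3,"y": 0,"z": 1.5,"turn": 0,"fingers": 1},
    {"x": -3,"y": 0,"z": 1.5,"turn": 0,"fingers": 1},
  ],
)

```text
t: 13.3
tcp_pos: [0.4385, -0.2423, 0.107]
tcp_rot: [0.665, 0.747, 0.0, -0.0]
ft_force: [-8.1, 1.4, 25.6]
width: 0.271
```

Request:
apply_moves(
  increments=[
    {"x": -2,"y": 0,"z": 1,"turn": 0,"fingers": 1},
    {"x": -2,"y": 0,"z": 1,"turn": 0,"fingers": 1},
  ],
  grip_force=20,
)

```text
t: 13.5
tcp_pos: [0.4391, -0.247, 0.1062]
tcp_rot: [0.665, 0.747, 0.0, 0.001]
ft_force: [-9.0, 4.9, 31.8]
width: 0.276
```

```bash
python3 -c "
from h import *
pair('pics/p11.png',(380,150,60,100),(290,230,110,130),4.2)
o=sensors.observe(); print(o['tcp_pos'],o['ft_force'])
S=pickle.load(open('c.pkl','rb'))['side']
for p in(-4,0,4,7): print(p,((proj(S,scoop(o['tcp_pos'],np.radians(-83.4),np.radians(p),.004))-[290,230])*4.2+[252,0]).round().astype(int).tolist())
"
```

```text
(546, 714, 3) 252
[ 0.43923625 -0.2473609   0.10616871] [-7.3262814   2.76173175 25.14606091]
-4 [[518, 670], [573, 646], [627, 622], [680, 599], [390, 419], [557, 359], [485, 211], [349, 413]]
0 [[530, 671], [587, 646], [641, 622], [694, 599], [395, 424], [563, 364], [483, 207], [357, 425]]
4 [[542, 670], [599, 645], [654, 621], [708, 597], [401, 429], [569, 368], [480, 204], [364, 437]]
7 [[551, 668], [608, 643], [664, 618], [718, 594], [405, 432], [573, 370], [478, 202], [370, 446]]
```

View pics/p11.png

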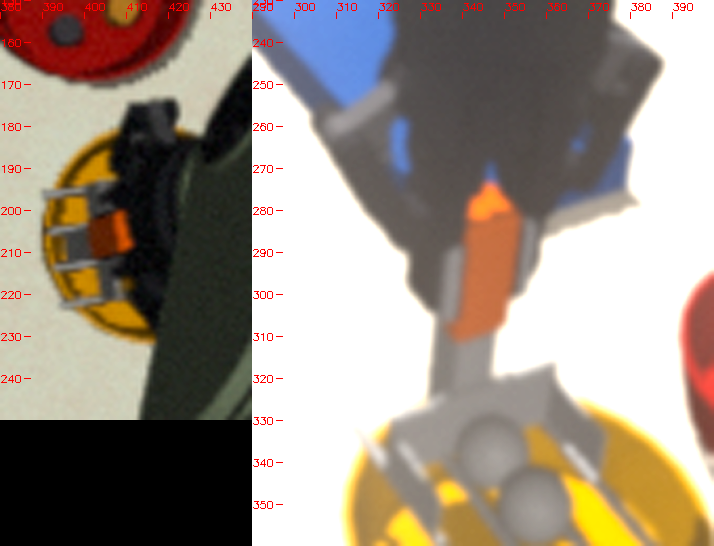

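The heel press mostly slid the handle up in the jaws and didn't pitch the scoop, so I'll stop doing that. New plan: lift clear and back out past the near side of the dish. Then I'll press the tine tips against the dish's outer wall (long lever), which nearly levels the scoop. The balls can then be tipped gently over the dish.

Request:
apply_moves(
  increments=[
    {"x": 0,"y": 0,"z": -4,"turn": 0,"fingers": 1},
    {"x": 0,"y": 0,"z": -8,"turn": 0,"fingers": 1},
    {"x": 0,"y": 0,"z": -10,"turn": 0,"fingers": 1},
    {"x": 3,"y": 0,"z": -8,"turn": 0,"fingers": 1},
    {"x": 6,"y": 0,"z": -3,"turn": 0,"fingers": 1},
    {"x": 9,"y": 0,"z": 0,"turn": 0,"fingers": 1},
    {"x": 12,"y": 0,"z": 0,"turn": 0,"fingers": 1},
    {"x": 14,"y": 0,"z": 0,"turn": 0,"fingers": 1},
    {"x": 14,"y": 0,"z": 0,"turn": 0,"fingers": 1},
    {"x": 14,"y": 0,"z": 0,"turn": 0,"fingers": 1},
    {"x": 14,"y": 0,"z": 0,"turn": 0,"fingers": 1},
    {"x": 12,"y": 0,"z": 0,"turn": 0,"fingers": 1},
    {"x": 9,"y": 0,"z": 0,"turn": 0,"fingers": 1},
    {"x": 7,"y": 0,"z": 0,"turn": 0,"fingers": 1},
    {"x": 5,"y": 0,"z": 0,"turn": 0,"fingers": 1},
    {"x": 3,"y": 0,"z": 0,"turn": 0,"fingers": 1},
    {"x": 0,"y": 0,"z": 0,"turn": 0,"fingers": 1},
  ],
  grip_force=60,
)

```text
t: 15.3
tcp_pos: [0.4247, -0.1253, 0.1351]
tcp_rot: [0.664, 0.747, -0.0, 0.0]
ft_force: [-1.0, 0.3, -3.7]
width: 0.27
```

```bash
python3 -c "
from h import *
S=cams.read_camera('side'); im=crop(S,275,180,125,130,4.6); print(im.shape); cv2.imwrite('pics/p12.png',im); pickle.dump(S,open('s.pkl','wb'))
o=sensors.observe(); print(o['tcp_pos'],o['ft_force'])
for p in(0,4,8):
  for g in(.08,.0885): print(p,g,((proj(S,scoop(o['tcp_pos'],np.radians(-83.4),np.radians(p),.004,g))-[275,180])*4.6).round().astype(int).tolist())
"
```

```text
(598, 575, 3)
[ 0.42478334 -0.12559698  0.13510298] [ 1.29908278  0.95544894 -4.21126865]
0 0.08 [[187, 619], [244, 599], [300, 580], [354, 561], [68, 401], [239, 353], [149, 182], [39, 418]]
0 0.0885 [[186, 636], [243, 617], [298, 598], [352, 579], [68, 419], [237, 370], [148, 201], [39, 435]]
4 0.08 [[195, 612], [253, 592], [309, 573], [364, 555], [72, 403], [243, 355], [146, 178], [45, 428]]
4 0.0885 [[195, 631], [252, 611], [308, 592], [363, 573], [72, 422], [242, 373], [145, 198], [45, 446]]
8 0.08 [[203, 604], [262, 584], [318, 565], [374, 546], [76, 405], [247, 356], [142, 175], [51, 437]]
8 0.0885 [[204, 624], [262, 604], [318, 585], [373, 566], [77, 425], [247, 375], [143, 196], [52, 455]]
```

View pics/p12.png

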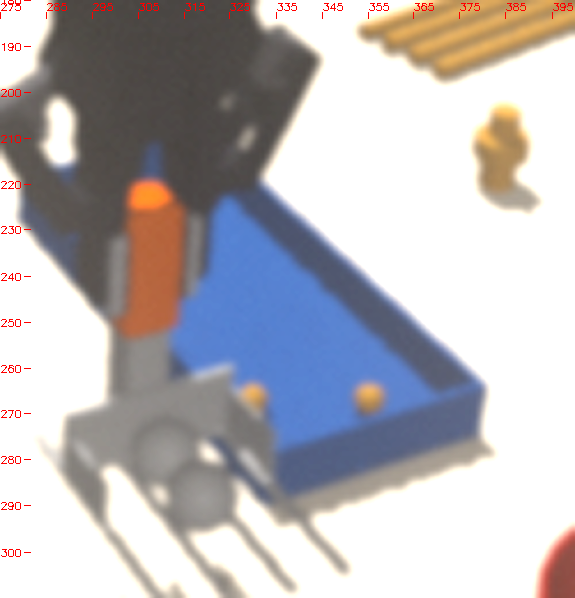

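Balls are seated, nose still up about 4°, and the brass balls are in the tray at (252,393) and (369,397). Next I'll back off, lower outside the dish and press the tips gently on its outer wall.

Request:
apply_moves(
  increments=[
    {"x": 2,"y": 0,"z": 0,"turn": 0,"fingers": 1},
    {"x": 4,"y": 0,"z": 0,"turn": 0,"fingers": 1},
    {"x": 5,"y": 0,"z": 4,"turn": 0,"fingers": 1},
    {"x": 4,"y": 0,"z": 8,"turn": 0,"fingers": 1},
    {"x": 1,"y": 0,"z": 12,"turn": 0,"fingers": 1},
    {"x": 0,"y": 0,"z": 12,"turn": 0,"fingers": 1},
    {"x": 0,"y": 0,"z": 8,"turn": 0,"fingers": 1},
    {"x": 0,"y": 0,"z": 5,"turn": 0,"fingers": 1},
    {"x": -1,"y": 0,"z": 0,"turn": 0,"fingers": 1},
    {"x": -2,"y": 0,"z": 0,"turn": 0,"fingers": 1},
    {"x": -2,"y": 0,"z": 0,"turn": 0,"fingers": 1},
    {"x": -2,"y": 0,"z": 0,"turn": 0,"fingers": 1},
    {"x": -1,"y": 0,"z": 0,"turn": 0,"fingers": 1},
    {"x": 0,"y": 0,"z": 0,"turn": 0,"fingers": 1},
  ],
  grip_force=60,
)

```text
t: 16.75
tcp_pos: [0.4239, -0.1177, 0.0863]
tcp_rot: [0.665, 0.747, 0.0, 0.0]
ft_force: [-0.7, 0.5, -3.0]
width: 0.27
```

Request:
apply_moves(
  increments=[
    {"x": -1.5,"y": 0,"z": 0,"turn": 0,"fingers": 1},
    {"x": -1.5,"y": 0,"z": 0,"turn": 0,"fingers": 1},
    {"x": -1,"y": 0,"z": 0,"turn": 0,"fingers": 1},
    {"x": 0,"y": 0,"z": 0,"turn": 0,"fingers": 1},
  ],
  grip_force=50,
)

```text
t: 17.15
tcp_pos: [0.4243, -0.1216, 0.0861]
tcp_rot: [0.665, 0.747, 0.0, -0.0]
ft_force: [-0.2, 0.2, -3.7]
width: 0.271
```

Request:
apply_moves(
  increments=[
    {"x": -1,"y": 0,"z": 0,"turn": 0,"fingers": 1},
    {"x": -1,"y": 0,"z": 0,"turn": 0,"fingers": 1},
    {"x": -1,"y": 0,"z": 0,"turn": 0,"fingers": 1},
    {"x": 0,"y": 0,"z": 0,"turn": 0,"fingers": 1},
  ],
)

```text
t: 17.55
tcp_pos: [0.4246, -0.1246, 0.0861]
tcp_rot: [0.665, 0.747, 0.0, 0.0]
ft_force: [-0.2, 1.2, -4.3]
width: 0.271
```

Request:
apply_moves(
  increments=[
    {"x": -1,"y": 0,"z": 0,"turn": 0,"fingers": 1},
    {"x": -1,"y": 0,"z": 0,"turn": 0,"fingers": 1},
    {"x": 0,"y": 0,"z": 0,"turn": 0,"fingers": 1},
  ],
)

```text
t: 17.85
tcp_pos: [0.4249, -0.1266, 0.0861]
tcp_rot: [0.665, 0.747, 0.0, 0.0]
ft_force: [0.3, 0.7, -3.9]
width: 0.273
```

Request:
apply_moves(
  increments=[
    {"x": -1,"y": 0,"z": 0,"turn": 0,"fingers": 1},
    {"x": -1,"y": 0,"z": 0,"turn": 0,"fingers": 1},
    {"x": -1,"y": 0,"z": 0,"turn": 0,"fingers": 1},
    {"x": 0,"y": 0,"z": 0,"turn": 0,"fingers": 1},
  ],
)

```text
t: 18.25
tcp_pos: [0.4249, -0.1289, 0.086]
tcp_rot: [0.665, 0.747, 0.0, -0.001]
ft_force: [-0.2, 3.4, -2.7]
width: 0.269
```

Request:
apply_moves(
  increments=[
    {"x": -1,"y": 0,"z": 0,"turn": 0,"fingers": 1},
    {"x": -1,"y": 0,"z": 0,"turn": 0,"fingers": 1},
    {"x": -1,"y": 0,"z": 0,"turn": 0,"fingers": 1},
    {"x": 0,"y": 0,"z": 0,"turn": 0,"fingers": 1},
  ],
)

```text
t: 18.65
tcp_pos: [0.4245, -0.1306, 0.0858]
tcp_rot: [0.665, 0.747, 0.001, -0.002]
ft_force: [0.4, 8.2, -3.1]
width: 0.27
```

```bash
python3 -c "
from h import *
S=cams.read_camera('side'); im=crop(S,275,190,120,150,4); print(im.shape); cv2.imwrite('pics/p13.png',im); pickle.dump(S,open('s.pkl','wb'))
o=sensors.observe(); print(o['tcp_pos'],o['ft_force'])
for p in(0,3,6):
  for y in(-86,-82): print(p,y,((proj(S,scoop(o['tcp_pos'],np.radians(y),np.radians(p),.004,.085))-[275,190])*4).round().astype(int).tolist())
"
```

```text
(600, 480, 3)
[ 0.42446588 -0.13058773  0.08573155] [-0.51813784  7.96479404 -3.19970374]
0 -86 [[148, 603], [197, 587], [245, 571], [292, 556], [57, 410], [204, 370], [128, 230], [35, 418]]
0 -82 [[166, 601], [214, 583], [259, 565], [304, 547], [62, 413], [203, 366], [128, 230], [36, 422]]
3 -86 [[153, 600], [203, 584], [251, 569], [299, 553], [60, 412], [207, 372], [126, 228], [39, 425]]
3 -82 [[172, 599], [220, 580], [266, 562], [311, 544], [65, 415], [206, 368], [126, 228], [40, 429]]
6 -86 [[158, 597], [208, 581], [257, 565], [305, 550], [62, 414], [210, 374], [124, 226], [43, 432]]
6 -82 [[178, 595], [226, 576], [272, 558], [318, 540], [68, 417], [210, 369], [125, 226], [44, 435]]
```

View pics/p13.png

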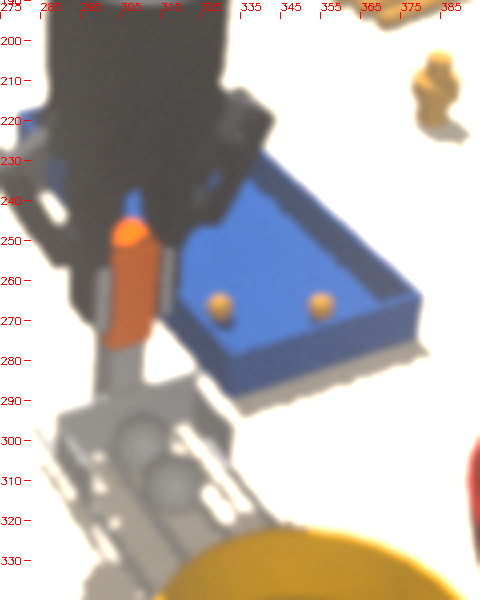

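Request:
apply_moves(
  increments=[
    {"x": -1,"y": 0,"z": 0,"turn": 0,"fingers": 1},
    {"x": -1,"y": 0,"z": 0,"turn": 0,"fingers": 1},
    {"x": -1,"y": 0,"z": 0,"turn": 0,"fingers": 1},
    {"x": 0,"y": 0,"z": 0,"turn": 0,"fingers": 1},
  ],
  grip_force=40,
)

```text
t: 19.1
tcp_pos: [0.4241, -0.1331, 0.0856]
tcp_rot: [0.665, 0.747, 0.0, -0.003]
ft_force: [-1.2, 7.4, -5.5]
width: 0.271
```

```bash
cat > fit.py <<'E'
from h import *
# orange handle blob in side view: top-face centroid & axis, to track pitch/roll
S=cams.read_camera('side'); im=cv2.cvtColor(np.array(S['pixels']),cv2.COLOR_RGB2HSV)
m=cv2.inRange(im,(3,150,60),(14,255,255)); n,l,st,ce=cv2.connectedComponentsWithStats(m)
i=1+np.argmax([s[4]*(ce[k+1][1]>185 and 280<ce[k+1][0]<420) for k,s in enumerate(st[1:])]); print(st[i],ce[i])
o=sensors.observe(); print(o['tcp_pos'],o['ft_force'],o['ft_torque'])
E
python3 fit.py
```

```text
[393 306  51  44 279] [419.34767025 334.62365591]
[ 0.42401292 -0.13326781  0.08537043] [-0.6451293   7.33001868 -6.86062513] [2.10030751 0.14004784 0.08030774]
```

Request:
apply_moves(
  increments=[
    {"x": 2,"y": 0,"z": 0,"turn": 0,"fingers": 1},
    {"x": 2,"y": 0,"z": -4,"turn": 0,"fingers": 1},
    {"x": 3,"y": 0,"z": -8,"turn": 0,"fingers": 1},
    {"x": 4,"y": 0,"z": -10,"turn": 0,"fingers": 1},
    {"x": 5,"y": 0,"z": -6,"turn": 0,"fingers": 1},
    {"x": 6,"y": 0,"z": -2,"turn": 0,"fingers": 1},
    {"x": 7,"y": 0,"z": 0,"turn": 0,"fingers": 1},
    {"x": 8,"y": 0,"z": 0,"turn": 0,"fingers": 1},
    {"x": 8,"y": 0,"z": 0,"turn": 0,"fingers": 1},
    {"x": 8,"y": 0,"z": 0,"turn": 0,"fingers": 1},
    {"x": 7,"y": 0,"z": 0,"turn": 0,"fingers": 1},
    {"x": 5,"y": 0,"z": 0,"turn": 0,"fingers": 1},
    {"x": 3,"y": 0,"z": 0,"turn": 0,"fingers": 1},
    {"x": 0,"y": 0,"z": 0,"turn": 0,"fingers": 1},
  ],
  grip_force=80,
)

```text
t: 20.55
tcp_pos: [0.4179, -0.0675, 0.1161]
tcp_rot: [0.664, 0.747, 0.0, -0.0]
ft_force: [0.9, -0.4, -3.2]
width: 0.27
```

```bash
python3 -c "
from h import *
S=cams.read_camera('side'); im=crop(S,270,170,130,160,3.7); print(im.shape); cv2.imwrite('pics/p14.png',im); pickle.dump(S,open('s.pkl','wb'))
o=sensors.observe(); print(o['tcp_pos'],o['ft_force'])
for p in(0,3,6):
  for y in(-85,-82): print(p,y,((proj(S,scoop(o['tcp_pos'],np.radians(y),np.radians(p),.004,.085))-[270,170])*3.7).round().astype(int).tolist())
"
```

```text
(592, 481, 3)
[ 0.41796512 -0.06781043  0.11608023] [ 1.16946009  0.53236171 -3.49623571]
0 -85 [[100, 492], [144, 479], [186, 466], [228, 453], [21, 332], [151, 299], [81, 169], [3, 346]]
0 -82 [[112, 491], [154, 476], [196, 462], [236, 448], [24, 333], [151, 296], [81, 169], [3, 348]]
3 -85 [[104, 488], [148, 475], [191, 462], [233, 450], [23, 333], [154, 300], [79, 167], [6, 351]]
3 -82 [[117, 487], [159, 472], [201, 458], [242, 444], [26, 335], [153, 298], [79, 167], [7, 353]]
6 -85 [[108, 484], [152, 471], [196, 458], [238, 445], [25, 334], [156, 301], [78, 166], [9, 357]]
6 -82 [[121, 483], [164, 468], [206, 454], [247, 440], [28, 336], [156, 299], [78, 166], [10, 359]]
```

View pics/p14.png

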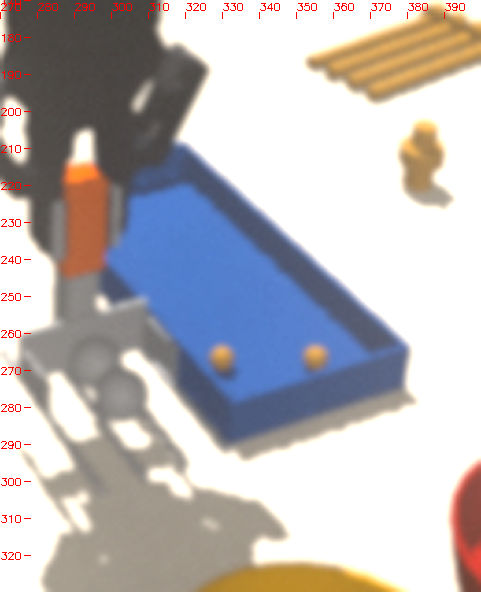

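Request:
apply_moves(
  increments=[
    {"x": -10,"y": 0,"z": 0,"turn": 0,"fingers": 1},
    {"x": -22,"y": 0,"z": 0,"turn": 0,"fingers": 1},
    {"x": -34,"y": 0,"z": 0,"turn": 0,"fingers": 1},
    {"x": -42,"y": 0,"z": 0,"turn": 0,"fingers": 1},
    {"x": 0,"y": 0,"z": 0,"turn": 0,"fingers": 1},
    {"x": 0,"y": 0,"z": 0,"turn": 0,"fingers": 1},
    {"x": 0,"y": 0,"z": 0,"turn": 0,"fingers": 1},
    {"x": 0,"y": 0,"z": 0,"turn": 0,"fingers": 1},
  ],
  grip_force=80,
)

```text
t: 21.4
tcp_pos: [0.4301, -0.1744, 0.116]
tcp_rot: [0.664, 0.748, -0.0, -0.0]
ft_force: [0.4, -0.1, -4.5]
width: 0.271
```

```bash
python3 -c "
from h import *
S=cams.read_camera('side'); im=crop(S,270,200,170,210,2.8); cv2.imwrite('pics/p15.png',im)
o=sensors.observe(); print(o['tcp_pos'],o['ft_force'])
"
```

```text
[ 0.4302455  -0.17436578  0.11602687] [ 0.33822313 -0.41173446 -3.8610797 ]
```

The wrist force (-3.9 N) says the balls are still on board, having rolled back safely. I'll repeat with a faster stop.

Request:
apply_moves(
  increments=[
    {"x": 3,"y": 0,"z": 0,"turn": 0,"fingers": 1},
    {"x": 6,"y": 0,"z": 0,"turn": 0,"fingers": 1},
    {"x": 9,"y": 0,"z": 0,"turn": 0,"fingers": 1},
    {"x": 12,"y": 0,"z": 0,"turn": 0,"fingers": 1},
    {"x": 14,"y": 0,"z": 0,"turn": 0,"fingers": 1},
    {"x": 14,"y": 0,"z": 0,"turn": 0,"fingers": 1},
    {"x": 14,"y": 0,"z": 0,"turn": 0,"fingers": 1},
    {"x": 14,"y": 0,"z": 0,"turn": 0,"fingers": 1},
    {"x": 14,"y": 0,"z": 0,"turn": 0,"fingers": 1},
    {"x": 12,"y": 0,"z": 0,"turn": 0,"fingers": 1},
    {"x": 10,"y": 0,"z": 0,"turn": 0,"fingers": 1},
    {"x": 7,"y": 0,"z": 0,"turn": 0,"fingers": 1},
    {"x": 4,"y": 0,"z": 0,"turn": 0,"fingers": 1},
    {"x": 2,"y": 0,"z": 0,"turn": 0,"fingers": 1},
    {"x": 0,"y": 0,"z": 0,"turn": 0,"fingers": 1},
  ],
)

```text
t: 22.95
tcp_pos: [0.4148, -0.0411, 0.1161]
tcp_rot: [0.665, 0.747, 0.0, 0.0]
ft_force: [-0.2, 0.8, -4.4]
width: 0.276
```

Request:
apply_moves(
  increments=[
    {"x": -10,"y": 0,"z": 0,"turn": 0,"fingers": 1},
    {"x": -21,"y": 0,"z": 0,"turn": 0,"fingers": 1},
    {"x": -32,"y": 0,"z": 0,"turn": 0,"fingers": 1},
    {"x": -42,"y": 0,"z": 0,"turn": 0,"fingers": 1},
    {"x": -49,"y": 0,"z": 0,"turn": 0,"fingers": 1},
    {"x": 0,"y": 0,"z": 0,"turn": 0,"fingers": 1},
    {"x": 0,"y": 0,"z": 0,"turn": 0,"fingers": 1},
    {"x": 0,"y": 0,"z": 0,"turn": 0,"fingers": 1},
    {"x": 0,"y": 0,"z": 0,"turn": 0,"fingers": 1},
    {"x": 0,"y": 0,"z": 0,"turn": 0,"fingers": 1},
  ],
)

```text
t: 23.95
tcp_pos: [0.4328, -0.1932, 0.1163]
tcp_rot: [0.664, 0.748, 0.0, 0.0]
ft_force: [-0.3, -0.3, -1.5]
width: 0.278
```

```bash
python3 -c "
from h import *
S=cams.read_camera('side'); im=crop(S,270,200,170,210,2.8); cv2.imwrite('pics/p15.png',im); pickle.dump(S,open('s.pkl','wb'))
o=sensors.observe(); print(o['tcp_pos'],o['ft_force'])
for p in(0,3,6):
  for y in(-85,-82): print(p,y,((proj(S,scoop(o['tcp_pos'],np.radians(y),np.radians(p),.004,.085))-[270,200])*2.8).round().astype(int).tolist())
"
```

```text
[ 0.43283418 -0.1932821   0.11627601] [ 0.25271931  0.26688499 -1.87516913]
0 -85 [[182, 436], [219, 423], [254, 410], [289, 397], [105, 286], [214, 253], [159, 147], [84, 291]]
0 -82 [[192, 435], [228, 420], [262, 405], [296, 391], [107, 287], [213, 250], [160, 147], [84, 293]]
3 -85 [[186, 434], [224, 421], [260, 408], [295, 395], [107, 287], [216, 254], [158, 146], [87, 296]]
3 -82 [[197, 433], [233, 418], [268, 404], [302, 389], [110, 289], [216, 252], [158, 146], [88, 298]]
6 -85 [[191, 432], [228, 419], [265, 405], [300, 392], [109, 289], [219, 255], [157, 144], [90, 301]]
6 -82 [[202, 431], [239, 416], [274, 401], [307, 387], [112, 290], [219, 253], [157, 144], [91, 303]]
```

View pics/p15.png

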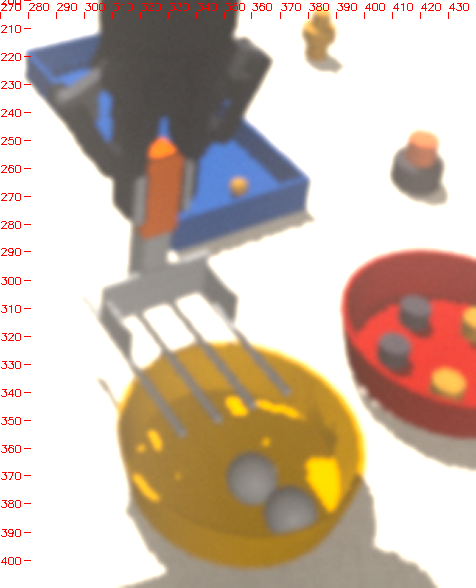

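Both steel balls are in the yellow dish at (252,478) and (291,508). The scoop is empty and the force is down to -1.9 N. Now I'll return the scoop to where it stood.

Request:
apply_moves(
  increments=[
    {"x": 0,"y": 0,"z": -15,"turn": 0,"fingers": 1},
    {"x": 0,"y": 0,"z": -20,"turn": 0,"fingers": 1},
    {"x": 20,"y": 3.4,"z": -10,"turn": 0,"fingers": 1},
    {"x": 35,"y": 6,"z": 0,"turn": 0,"fingers": 1},
    {"x": 42,"y": 7.2,"z": 0,"turn": 0,"fingers": 1},
    {"x": 42,"y": 7.2,"z": 0,"turn": 0,"fingers": 1},
    {"x": 42,"y": 7.2,"z": 0,"turn": 0,"fingers": 1},
    {"x": 42,"y": 7.2,"z": 0,"turn": 0,"fingers": 1},
    {"x": 42,"y": 7.2,"z": 0,"turn": 0,"fingers": 1},
    {"x": 42,"y": 7.2,"z": 0,"turn": 0,"fingers": 1},
    {"x": 42,"y": 7.2,"z": 0,"turn": 0,"fingers": 1},
    {"x": 42,"y": 7.2,"z": 0,"turn": 0,"fingers": 1},
    {"x": 42,"y": 7.2,"z": 0,"turn": 0,"fingers": 1},
    {"x": 35,"y": 6,"z": 0,"turn": 0,"fingers": 1},
    {"x": 20,"y": 3.4,"z": 0,"turn": 0,"fingers": 1},
    {"x": 9,"y": 1.6,"z": 0,"turn": 0,"fingers": 1},
    {"x": 0,"y": 0,"z": 0,"turn": -0.04,"fingers": 1},
    {"x": 0,"y": 0,"z": 0,"turn": 0,"fingers": 1},
  ],
)

```text
t: 25.8
tcp_pos: [0.4589, 0.3093, 0.161]
tcp_rot: [0.649, 0.761, -0.0, 0.0]
ft_force: [-0.1, 0.1, -2.7]
width: 0.27
```

Request:
apply_moves(
  increments=[
    {"x": 0,"y": 0,"z": 20,"turn": 0,"fingers": 1},
    {"x": 0,"y": 0,"z": 30,"turn": 0,"fingers": 1},
    {"x": 0,"y": 0,"z": 20,"turn": 0,"fingers": 1},
    {"x": 0,"y": 0,"z": 10,"turn": 0,"fingers": 1},
    {"x": 0,"y": 0,"z": 4,"turn": 0,"fingers": 1},
    {"x": 0,"y": 0,"z": 2,"turn": 0,"fingers": 1},
    {"x": 0,"y": 0,"z": 0,"turn": 0,"fingers": 1},
  ],
  grip_force=40,
)

```text
t: 26.5
tcp_pos: [0.4599, 0.3097, 0.0759]
tcp_rot: [0.65, 0.76, 0.001, 0.0]
ft_force: [0.2, 0.6, -1.7]
width: 0.269
```

Request:
apply_moves(
  increments=[
    {"x": 0,"y": 0,"z": 1.5,"turn": 0,"fingers": 1},
    {"x": 0,"y": 0,"z": 1.5,"turn": 0,"fingers": 1},
    {"x": 0,"y": 0,"z": 0,"turn": 0,"fingers": 1},
  ],
  grip_force=30,
)

```text
t: 26.8
tcp_pos: [0.4594, 0.3096, 0.0723]
tcp_rot: [0.649, 0.76, 0.0, 0.0]
ft_force: [-0.8, -0.3, -1.6]
width: 0.269
```

Request:
apply_moves(
  increments=[
    {"x": 0,"y": 0,"z": 1.5,"turn": 0,"fingers": 1},
    {"x": 0,"y": 0,"z": 1.5,"turn": 0,"fingers": 1},
    {"x": 0,"y": 0,"z": 0,"turn": 0,"fingers": 1},
  ],
  grip_force=20,
)

```text
t: 27.1
tcp_pos: [0.4596, 0.3104, 0.071]
tcp_rot: [0.649, 0.76, 0.001, 0.0]
ft_force: [-3.9, 2.0, 9.9]
width: 0.273
```

Request:
apply_moves(
  increments=[
    {"x": 0,"y": 0,"z": 0,"turn": 0,"fingers": 0.65},
    {"x": 0,"y": 0,"z": 0,"turn": 0,"fingers": 0.55},
    {"x": 0,"y": 0,"z": 0,"turn": 0,"fingers": 0.3},
    {"x": 0,"y": 0,"z": 0,"turn": 0,"fingers": 0},
    {"x": 0,"y": 0,"z": 0,"turn": 0,"fingers": 0},
    {"x": 0,"y": 0,"z": 0,"turn": 0,"fingers": 0},
    {"x": 0,"y": 0,"z": 0,"turn": 0,"fingers": 0},
    {"x": 0,"y": 0,"z": -15,"turn": 0,"fingers": 0},
    {"x": 0,"y": 0,"z": -30,"turn": 0,"fingers": 0},
    {"x": 0,"y": 0,"z": -40,"turn": 0,"fingers": 0},
    {"x": 0,"y": 0,"z": -40,"turn": 0,"fingers": 0},
    {"x": 0,"y": 0,"z": -30,"turn": 0,"fingers": 0},
    {"x": 0,"y": 0,"z": 0,"turn": 0,"fingers": 0},
  ],
)

```text
t: 28.4
tcp_pos: [0.4614, 0.3109, 0.2291]
tcp_rot: [0.649, 0.76, 0.005, 0.001]
ft_force: [-0.2, 0.0, -0.5]
width: 1.002
```

```bash
python3 -c "
from h import *
S=cams.read_camera('side'); im=crop(S,235,150,205,260,2.3); cv2.imwrite('pics/p16.png',im)
"
```

```text
(no output)
```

View pics/p16.png

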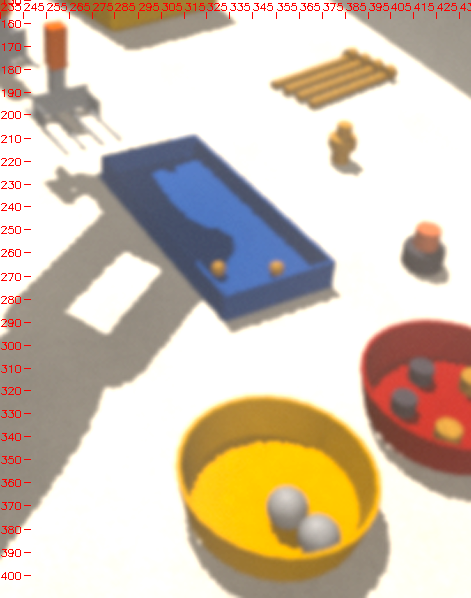

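The scoop stands flat at its old place, handle at (55,45). Both steel balls are in the yellow dish at (287,507) and (319,533), both brass balls are in the tray at (218,268) and (276,267), and the fittings haven't moved. Handing in.

```bash
python3 -c "
from rig import workorder
print(workorder.sign_off())"
```

```text
the job is handed in; nothing more can be done
None
```

The job is handed in at about 28.5 s of the 61 s allowed, with no verdict reported. I scooped both large steel balls out of the tray with the smallest scoop and tipped them into the empty yellow dish. Both brass balls fell back into the tray. The scoop is back where it started.

**Last checks:** the final side picture shows:
- both steel balls in the yellow dish
- both brass balls in the tray
- the scoop upright and flat on the bench
- the loose fittings and the red dish undisturbed

The gripper was open and well clear. While tipping, the wrist force fell from about -3.9 N to -1.9 N, which matches both balls leaving the scoop. The fingers stayed at handle height and did not touch the balls. I didn't take a final top view.

**What didn't go to plan:**
- **Tilting:** the arm cannot tilt the tool, so I pitched the scoop in the grip by pressing its nose on the tray's end wall.
- **Heel press:** pressing the scoop's heel on the dish rim to tip it nose-down only slid the handle a few millimetres up in the jaws. I then levelled it a little against the outside of the dish instead.
- **Tipping:** I rolled the balls out with a quick forward stop over the dish. The first try was too slow and the balls stayed in the scoop; the second worked.
- **Pictures:** I viewed 14 pictures, four over the budget of 10.

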